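# Stand the fallen parts jar up and unscrew its cap

### The job

One of the three square parts jars in the wooden lane has fallen over: stand it upright in the lane, between its two neighbours, with its cap still on. Then, with the lane's rails keeping the jar from turning, unscrew its cap anticlockwise (seen from above), stop turning once the threads let go, and lift the cap straight up. Finish while still holding the cap level in the gripper, over the jar and about 2 cm clear above its mouth, with the jar left standing free in the lane; leave the neighbour jars, the valves, the insulator and the valve puller alone.

Things in the scene. Friction and masses are not known exactly. Their poses are not given: they have to be found in the camera images.
- lane: Fixed dark wooden channel on the desk, 420 mm long inside along its own y axis, 60 mm wide inside along its own x. Origin: centre of its underside, on the desk. Floor top at z = 4 mm; the rails along both long sides are 8 mm thick and their tops are at z = 16 mm, as are the end stops. It may lie yawed up to 0.2 rad.
- jar: The fallen jar: amber glass, square body 56 x 56 mm, 66 mm tall, then a round neck (radius 17 mm) up to 88 mm. About 0.3 kg, centre of mass some 40 mm above the foot. Origin: centre of its foot; z runs from foot to mouth. It starts lying in the lane, z along the lane's +y, its y pointing down. Standing between the rails it has 2 mm of play each side and can turn only about 0.08 rad.
- jar_mouth (a point): Top of the jar's mouth, on its axis, 102 mm above the foot: the top of the sprung rubber seal disc (radius 15 mm) when the cap is off. Under the closed cap the seal is 8 mm lower and presses the cap up with about 18 N, which makes it tight: some 0.05 to 0.2 N m to turn. The seal lets the cap be turned without following its rise.
- cap: Ribbed aluminium screw cap on the fallen jar, 54 mm across, 30 mm tall, 50 g, a thin raised bar on top along its x. Origin: centre of its open lower edge; z points to its closed top. Closed, its origin is about 68 mm from the jar's foot, 2 mm above the shoulder, and its x is parallel to the jar's x; it may start turned open by up to 0.2 rad.
- cap_mark (a point): Point on the cap's top edge, 25 mm from its axis along its x, showing how far it is turned. Anticlockwise from the top (+ about z) the cap rises some 3 mm and lets go about 1.2 rad from its closed position; then the seal pops it to about 8 mm above closed and it lifts off freely. If held down, its lugs meet the next stops at about 1.6 rad.
- jar_left: Closed jar of the same kind and size (98 mm tall in all, 0.38 kg), standing loose at the lane's +y end. Origin: centre of its foot.
- jar_right: Closed jar of the same kind and size, standing loose at the lane's -y end. Origin: centre of its foot.
- insulator: White porcelain insulator with three ribs, 52 mm across, 62 mm tall, standing loose. Origin: centre of its underside.
- valve_a: Smoky glass valve on a black base, 38 mm across, 86 mm tall, standing loose. Origin: centre of its underside.
- valve_b: A second valve, the same.
- puller: Steel valve puller lying flat, about 130 mm long along its x, 44 mm wide, 10 mm thick. Origin: on the desk, about mid-length.
Not all that is in view belongs to the job. What is shaped like the jar_right but green, red or turquoise is not meant.

How it is judged:
By the outcome, as a careful person would: the job done as asked, in the order asked, and still so for the second after the job is handed in, while the arm keeps its last pose, push and grip.
It also fails if it takes over 48 s, if anything falls off the work surface, if the arm or the gripper's body presses on something with over 40 N, if the wrist force passes 120 N, or if a joint passes its speed limit or range.

### The arm

A 6-joint arm with a two-finger parallel gripper is mounted at the origin on the work surface. World frame = base frame: x ahead of the robot, y to its left, z up, the work surface at z = 0. Lengths are in m, angles in rad, forces in N, time in s.
With the tool pointing down it reaches from about 0.35 to 0.85 m from the base axis. Payload 8.1 kg.
Tool frame: the origin (TCP) lies at the very end of the fingers, on their centre line; the grasp point (between the pads) lies 19 mm behind it; z points along the fingers, y is the direction in which the jaws open and shut (so a half turn about z gives the same grasp; the last joint's range is limited). The gripper opens to 93 mm and grips with 3 to 60 N. Pads are 15 mm wide; open, the fingers measure 128 mm over their backs; the gripper's body (75 mm by 188 mm) begins 65 mm behind the grasp point.
Start: joints at [-1.323, 0.13, 1.488, -0, 1.523, -0.085], TCP at [0.196, -0.567, 0.219] pointing down, gripper open.
Joint ranges: [-2.96, 2.96], [-0.89, 2.26], [0.02, 2.5], [-1.34, 4.48], [0, 2.73], [-2.66, 2.66]. Speed limits (rad/s): [2.39, 2.39, 2.79, 3.14, 3.14, 3.14].

### API

Orientations are given as a rotation vector (axis times angle).
In Python, from plant import robot gives the robot as it stands.
- The arm moves only by the tool jog_arm, never from a script. Its argument "commands" is a list of rows, each a list of 3 entries, a list of its own where there are three numbers: the shift along the world's x, y, z scaled (see below), then the turn, a rotation vector about the world's x, y, z scaled (see below), then the closure, from -1 (fully open) to 1 (shut), so that 0 is half open. In form: [[[tx, ty, tz], [ax, ay, az], hand], ...]. A call has 1 to 10 rows; each row is the pose to reach, as a shift and turn from the pose measured when the call began, turning the shorter way round; what a row does not reach only later rows make up. The controller multiplies each number of a shift by 0.6 m and each number of a turn by 2 pi rad. A row lasts 1/8 s, in which the tool goes at most 62.5 mm and 10.7 degrees, less where a joint would pass 70% of its speed; a pose out of reach is approached as far as the arm can. A call with a number of a shift or a turn outside -1 to 1 is refused whole. A call with a gripper value outside its range is refused whole. The fingers move at their own pace and stop on an object; "newtons" is the grip in N (left out, the last holds). Time passes only in rows, so rows that repeat a pose let the fingers close. It gives the time, the measured TCP pose, the force and the opening at its end, in the units of the state.
- robot.read_state(): the state, without advancing time (a new reading comes with each control period).
- robot.read_camera(name): name is "side" or "top"; returns a dict with "pixels" (480x640x3 uint8, red, green, blue), "fovy" (degrees; the focal length in pixels is half the picture's height over the tangent of half this angle, whatever the lens; pixels are square), "cx", "cy" (the principal point, pixels), "distortion" ([k1, k2, p1, p2, k3] as OpenCV has them; the pictures are not rectified), "rvec" (rotation vector, rad) and "tvec" (3), from world to camera coordinates, as OpenCV has them. Camera axes: x right, y down, z forward; pixel columns grow to the right and rows downward; lengths in m; the calibration is good to about 2 mm. A picture is of the moment at which its call begins. There is no depth.
- robot.close_job(): hands the job in, once; it reports no verdict.
Trained networks look in the newest picture that a camera, given by its name, has taken for a name from the list of things; names that differ only in an ending like _2 or _b are one class to them, and where a whole thing is asked for, a point or a joint stands for the part that bears it (a point fixed in the world has none). Each returns a list of dicts, best first, with "p" (0 to 1); they miss things now and then, are a little off and sometimes report something else, mostly with a low value. They report only what shows in the picture. A call takes as long as a camera call. They do not tell look-alikes from the thing itself.
- robot.trace(camera, name): "pixels" (480x640 bool, what is visible of it) and "uv" ([column, row] in pixels, amid what is visible of it).
The state is a dict: "t": time; "q": joint angles; "dq": joint speeds; "joint_torque": joint torques, N m; "tool_pos": TCP position; "orientation": TCP orientation; "force": force on the tool from outside, world axes, zero at the start; "wrist_torque": the same for the moment, N m; "opening": finger opening in m.
Only numpy, scipy, OpenCV 4.12 (cv2) and the standard library are available. Lean on these libraries where they do the work, as an engineer would, in place of code of your own. Each camera call takes 0.05 s, during which the arm holds its last target.

## Working session

There is one attempt and no reset: what is moved stays moved. The work goes in short steps, Python scripts to look and compute and a tool call to move; the robot and the scene stay as the last step left them, time stands still between calls to the robot, and variables do not carry over. Pictures are saved under pics/ and viewed, and the job is handed in when it is done.

Besides the shell and the picture viewer there is one more tool, called after "Call:" as name(argument=value, ...), one argument or row to a line, values as JSON. jog_arm: Moves the arm, as the interface text tells. Shifts and turns lie within -1 to 1; 1 stands for 0.6 m of shift or 2 pi rad of turn. Its arguments: {"type":"object","properties":{"commands":{"type":"array"},"newtons":{"type":"number"}},"required":["commands"]}

```bash
ls; mkdir -p pics
python3 - <<'E'
from plant import robot
import cv2
s=robot.read_state();print(s)
for n in("side","top"):
    c=robot.read_camera(n);cv2.imwrite(f"pics/{n}0.png",c["pixels"][:,:,::-1]);print({k:v for k,v in c.items() if k!="pixels"})
    for o in("lane","jar","cap","cap_mark","jar_left","jar_mouth","puller","insulator","valve_a"):
        print(n,o,[(round(d["p"],2),[round(float(x)) for x in d["uv"]],int(d["pixels"].sum())) for d in robot.trace(n,o)])
E
```

```text
pics
{'t': 0.0, 'q': array([-1.32339231e+00,  1.31142315e-01,  1.48926042e+00,  2.39728610e-06,
        1.52300022e+00, -8.53978625e-02]), 'dq': array([ 0.00093181,  0.0001759 ,  0.00060427,  0.00043357, -0.00018662,
       -0.0012482 ]), 'joint_torque': array([ 2.03500407e-03, -5.59834027e+01, -4.91767395e+01,  7.70093920e-02,
        3.53090989e-02, -1.54139789e-04]), 'tool_pos': array([ 0.19590054, -0.56652361,  0.21760906]), 'orientation': array([-3.09641910e+00, -5.20055731e-01,  2.26211366e-04]), 'force': array([-0.63197103, -0.27009375, -0.04988747]), 'wrist_torque': array([-0.00322163,  0.03986773, -0.0012296 ]), 'opening': 0.09302453257165601}
{'fovy': 55.44185532371833, 'cx': 323.07432419739, 'cy': 242.46481376230798, 'distortion': array([0.01576215, 0.        , 0.        , 0.        , 0.        ]), 'rvec': array([ 0.4351915 , -2.79405868,  1.10105715]), 'tvec': array([0.51029347, 0.15727529, 0.87221909])}
side lane [(0.68, [322, 281], 2560)]
side jar [(0.56, [344, 235], 837)]
side cap [(0.61, [333, 263], 615)]
side cap_mark [(0.97, [329, 259], 608)]
side jar_left [(0.59, [
[... 220 characters left out ...]
0409812097, 'cx': 317.04409016586476, 'cy': 241.15385652561145, 'distortion': array([-0.10028931,  0.        ,  0.        ,  0.        ,  0.        ]), 'rvec': array([ 2.1343144 , -2.09773007,  0.20207635]), 'tvec': array([-0.00516444,  0.54407325,  1.1380216 ])}
top lane [(0.61, [303, 260], 3162), (0.55, [306, 257], 289), (0.55, [482, 256], 285)]
top jar [(0.62, [330, 260], 841)]
top cap [(0.57, [307, 253], 285)]
top cap_mark [(0.67, [304, 256], 332), (0.54, [303, 260], 3371)]
top jar_left [(0.91, [245, 242], 885)]
top jar_mouth [(0.85, [331, 262], 841)]
top puller [(0.74, [322, 147], 359)]
top insulator [(0.7, [152, 243], 457)]
top valve_a [(0.82, [461, 314], 297), (0.51, [481, 255], 291)]
```

View pics/side0.png

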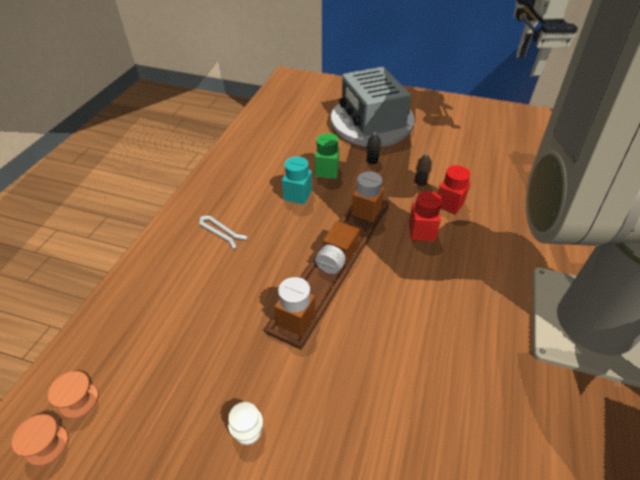

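View pics/top0.png

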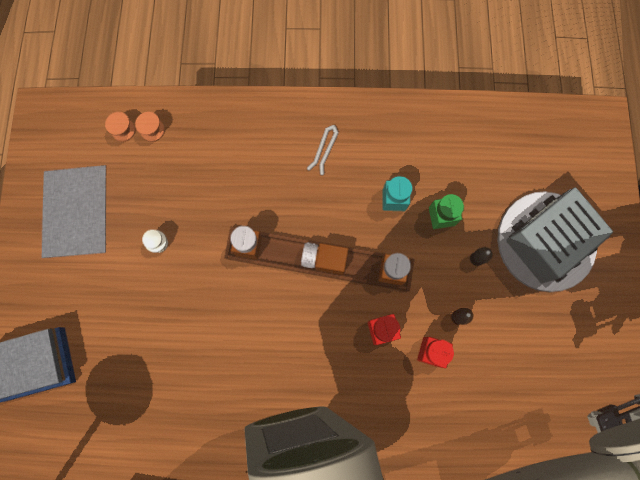

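Run:
```python
import cv2
a=cv2.imread("pics/side0.png")[180:350,230:430];b=cv2.imread("pics/top0.png")[190:330,210:420]
cv2.imwrite("pics/cs0.png",cv2.resize(a,None,fx=3.5,fy=3.5,interpolation=2));cv2.imwrite("pics/ct0.png",cv2.resize(b,None,fx=3.8,fy=3.8,interpolation=2))
```

```text
(no output)
```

View pics/cs0.png

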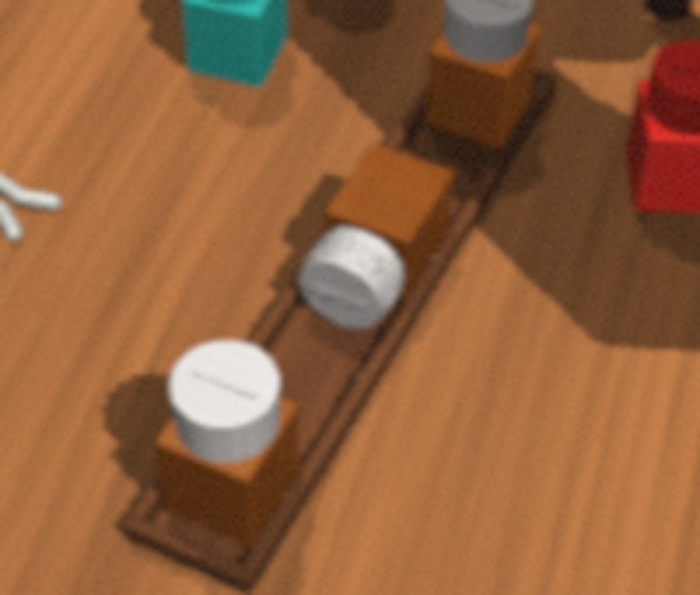

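View pics/ct0.png

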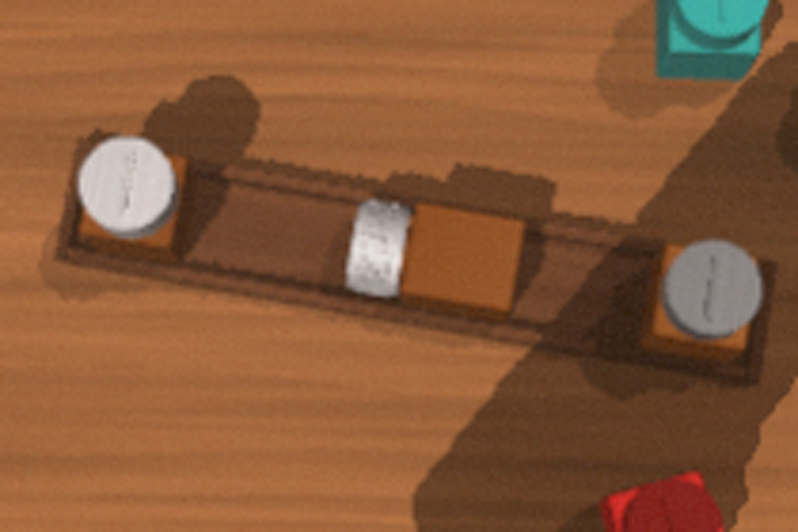

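The fallen amber jar is in the lane at top (330,260) and side (344,235). Its silver cap, at top (309,255) and side (330,260), points toward the left neighbour at top (243,240). The red, green and turquoise look-alikes are outside the lane. Next I'll measure the geometry.

```bash
cat > h.py <<'E'
import numpy as np,cv2
from scipy.optimize import least_squares
from plant import robot
def cam(n):
    c=robot.read_camera(n);f=240/np.tan(np.radians(c["fovy"]/2))
    c["K"]=np.array([[f,0,c["cx"]],[0,f,c["cy"]],[0,0,1]]);c["R"]=cv2.Rodrigues(c["rvec"])[0];return c
def proj(c,P):return cv2.projectPoints(np.array(P,float).reshape(-1,1,3),c["rvec"],c["tvec"],c["K"],c["distortion"])[0].reshape(-1,2)
def ray(c,uv):
    n=cv2.undistortPoints(np.array(uv,float).reshape(-1,1,2),c["K"],c["distortion"]).reshape(-1,2)
    d=np.c_[n,np.ones(len(n))]@c["R"];o=-c["R"].T@c["tvec"];return o,d
def atz(c,uv,z):
    o,d=ray(c,uv);return o+d*((z-o[2])/d[:,2])[:,None]
def tri(cs,uvs):
    A=np.zeros((3,3));b=np.zeros(3)
    for c,u in zip(cs,uvs):
        o,d=ray(c,[u]);d=d[0]/np.linalg.norm(d[0]);M=np.eye(3)-np.outer(d,d);A+=M;b+=M@o
    return np.linalg.solve(A,b)
E
python3 - <<'E'
from h import *
t=cam("top");s=cam("side")
g=lambda x,y:(210+x/3.8,190+y/3.8)
h=lambda x,y:(230+x/3.5,180+y/3.5)
# lane outer top corners top view (crop)
print("lane corners z16",atz(t,[g(57,255),g(752,383),g(773,262)],.016).round(4))
print("lane corners side",atz(s,[h(122,523),h(248,583),h(553,80)],.016).round(4))
# body top face corners z=60
print("body top",atz(t,[g(412,204),g(525,221),g(511,313),g(400,298)],.060).round(4))
print("body side",atz(s,[h(385,143),h(453,182),h(403,247),h(330,212)],.060).round(4))
print("tri foot far",tri([t,s],[g(525,221),h(385,143)]),tri([t,s],[g(511,313),h(453,182)]))
print("left cap",tri([t,s],[g(127,187),h(225,385)]),"right cap z102",atz(t,[g(712,288)],.102))
for n,u in(("red",(385,330)),("red2",(437,352)),("turq",(398,190))):print(n,atz(t,[u],.1).round(3))
print("cap end side", )
E
```

```text
lane corners z16 [[ 0.5101  0.2175  0.016 ]
 [ 0.4391 -0.2057  0.016 ]
 [ 0.5132 -0.2196  0.016 ]]
lane corners side [[ 0.5822  0.2078  0.016 ]
 [ 0.5071  0.2212  0.016 ]
 [ 0.4386 -0.2033  0.016 ]]
body top [[ 0.5371  0.001   0.06  ]
 [ 0.528  -0.0657  0.06  ]
 [ 0.4733 -0.0579  0.06  ]
 [ 0.481   0.0071  0.06  ]]
body side [[ 0.5187 -0.0662  0.06  ]
 [ 0.4708 -0.0467  0.06  ]
 [ 0.4851  0.0127  0.06  ]
 [ 0.5333 -0.0007  0.06  ]]
tri foot far [ 0.52319349 -0.06590249  0.06076025] [ 0.47399324 -0.05845082  0.04787965]
left cap [0.53675664 0.1640084  0.09907048] right cap z102 [[ 0.48349461 -0.16935517  0.102     ]]
red [[ 0.347 -0.142  0.1  ]]
red2 [[ 0.302 -0.252  0.1  ]]
turq [[ 0.653 -0.173  0.1  ]]
cap end side
```

```bash
cat >> h.py <<'E'
from scipy.spatial.transform import Rotation as Ro
C=np.array([.511,0,0]);PSI=-.166
LX=np.array([np.cos(PSI),np.sin(PSI),0]);LY=np.array([-np.sin(PSI),np.cos(PSI),0]);Z=np.array([0,0,1.])
def pose(lat,along,z,tilt,yaw=0,grasp=True):
    """tool y along lane x turned by yaw, tilted about lane x by tilt(deg); position is of grasp point"""
    ty=np.cos(yaw)*LX+np.sin(yaw)*LY;tz=-Z;tx=np.cross(ty,tz)
    R=Ro.from_rotvec(np.radians(tilt)*LX)*Ro.from_matrix(np.c_[tx,ty,tz])
    p=C+lat*LX+along*LY+z*Z
    if grasp:p=p+.019*R.as_matrix()[:,2]
    return p,R
def cmd(p,R,s=None):
    s=s or robot.read_state()
    r=(R*Ro.from_rotvec(s["orientation"]).inv()).as_rotvec()
    print("shift",((p-s["tool_pos"])/.6).round(4),"turn",(r/2/np.pi).round(4),"| dist",np.linalg.norm(p-s["tool_pos"]).round(4),"deg",np.degrees(np.linalg.norm(r)).round(1),"tcp",p.round(4))
def rep(s=None):
    s=s or robot.read_state();R=Ro.from_rotvec(s["orientation"]).as_matrix();g=s["tool_pos"]-.019*R[:,2]-C
    print("t",round(s["t"],2),"q",s["q"].round(3),"tcpz",s["tool_pos"][2].round(4),"grasp lat/along/z",(g@LX).round(4),(g@LY).round(4),g[2].round(4),"tz",R[:,2].round(3),"tyaw",(np.arctan2(R[1,1],R[0,1])-PSI).round(3),"F",s["force"].round(1),"T",s["wrist_torque"].round(2),"op",s["opening"].round(4))
E
python3 - <<'E'
from h import *
rep();cmd(*pose(0,-.018,.2,0));cmd(*pose(0,-.018,.2,-45))
E
```

```text
Traceback (most recent call last):
  File "h.py", line 34, in rep
    print("t",round(s["t"],2),"q",s["q"].round(3),"tcpz",s["tool_pos"][2].round(4),"grasp lat/along/z",(g@LX).round(4),(g@LY).round(4),g[2].round(4),"tz",R[:,2].round(3),"tyaw",(np.arctan2(R[1,1],R[0,1])-PSI).round(3),"F",s["force"].round(1),"T",s["wrist_torque"].round(2),"op",s["opening"].round(4))
                                                                                                                                                                                                                                                                                      ^^^^^^^^^^^^^^^^^^
AttributeError: 'float' object has no attribute 'round'
```

```bash
sed -i 's/s\["opening"\].round(4)/round(s["opening"],4)/' h.py
python3 - <<'E'
from h import *
rep();cmd(*pose(0,-.018,.2,0));cmd(*pose(0,-.018,.2,-45))
E
```

```text
t 1.1 q [-1.323  0.13   1.488 -0.     1.523 -0.085] tcpz 0.2186 grasp lat/along/z -0.2169 -0.6113 0.2376 tz [-0.  0. -1.] tyaw -1.072 F [0.  0.1 0.2] T [-0.02  0.01  0.04] op 0.0931
shift [ 0.52    0.9155 -0.0627] turn [-0.     -0.      0.1706] | dist 0.6329 deg 61.4 tcp [ 0.508  -0.0178  0.181 ]
shift [ 0.5163  0.8934 -0.0534] turn [-0.1     0.0845  0.1614] | dist 0.62 deg 74.8 tcp [ 0.5058 -0.031   0.1866]
```

Call:
jog_arm(
  commands=[
    [[0.52, 0.915, 0], [0, 0, 0.1706], -1],
    [[0.52, 0.915, 0], [0, 0, 0.1706], -1],
    [[0.52, 0.915, 0], [0, 0, 0.1706], -1],
    [[0.52, 0.915, 0], [0, 0, 0.1706], -1],
    [[0.52, 0.915, 0], [0, 0, 0.1706], -1],
    [[0.52, 0.915, 0], [0, 0, 0.1706], -1],
    [[0.52, 0.915, 0], [0, 0, 0.1706], -1],
    [[0.52, 0.915, 0], [0, 0, 0.1706], -1],
    [[0.52, 0.915, 0], [0, 0, 0.1706], -1],
    [[0.52, 0.915, 0], [0, 0, 0.1706], -1],
  ],
  newtons=30,
)

```text
t: 2.35
tool_pos: [0.5057, -0.0217, 0.219]
orientation: [2.397, 2.029, 0.001]
force: [1.2, -1.0, 0.2]
opening: 0.0934
```

Run:
```python
from h import *
rep();cmd(*pose(0,-.018,.16,-45));cmd(*pose(0,-.018,.042,-45))
```

```text
t 2.35 q [-0.144 -0.127  1.745 -0.     1.522  0.022] tcpz 0.219 grasp lat/along/z -0.0017 -0.0223 0.238 tz [ 0.001 -0.    -1.   ] tyaw 0.0 F [ 1.2 -1.   0.2] T [ 0.01 -0.11  0.01] op 0.0934
shift [ 0.0002 -0.0155 -0.1208] turn [-1.232e-01  2.080e-02 -1.000e-04] | dist 0.0731 deg 45.0 tcp [ 0.5058 -0.031   0.1466]
shift [ 2.000e-04 -1.550e-02 -3.175e-01] turn [-1.232e-01  2.080e-02 -1.000e-04] | dist 0.1907 deg 45.0 tcp [ 0.5058 -0.031   0.0286]
```

Call:
jog_arm(
  commands=[
    [[0, -0.0155, -0.06], [-0.1232, 0.0208, 0], -1],
    [[0, -0.0155, -0.12], [-0.1232, 0.0208, 0], -1],
    [[0, -0.0155, -0.12], [-0.1232, 0.0208, 0], -1],
    [[0, -0.0155, -0.12], [-0.1232, 0.0208, 0], -1],
    [[0, -0.0155, -0.12], [-0.1232, 0.0208, 0], -1],
    [[0, -0.0155, -0.12], [-0.1232, 0.0208, 0], -1],
  ],
)

```text
t: 3.1
tool_pos: [0.5057, -0.0307, 0.1465]
orientation: [1.923, 1.631, -0.796]
force: [-0.8, -0.4, 0.2]
opening: 0.0929
```

Run:
```python
from h import *
rep();cmd(*pose(0,-.018,.042,-45))
for n in("side","top"):
    c=cam(n);im=c["pixels"][:,:,::-1].copy();u=proj(c,[pose(0,-.018,.042,-45)[0]])[0];print(n,u)
    x0,y0=int(u[0])-130,int(u[1])-100
    cv2.imwrite(f"pics/{n}1.png",cv2.resize(im[y0:y0+200,x0:x0+260],None,fx=3,fy=3))
```

```text
t 3.1 q [ 0.313  0.279  1.665 -0.677  1.616  0.595] tcpz 0.1465 grasp lat/along/z -0.0002 -0.0177 0.1599 tz [-0.117 -0.696 -0.708] tyaw 0.001 F [-0.8 -0.4  0.2] T [ 0.33 -0.14  0.04] op 0.0929
shift [ 0.0002 -0.0006 -0.1965] turn [-0.0003 -0.0002 -0.0002] | dist 0.1179 deg 0.2 tcp [ 0.5058 -0.031   0.0286]
side [340.73397901 243.69601833]
top [332.19949796 259.94186248]
```

View pics/side1.png

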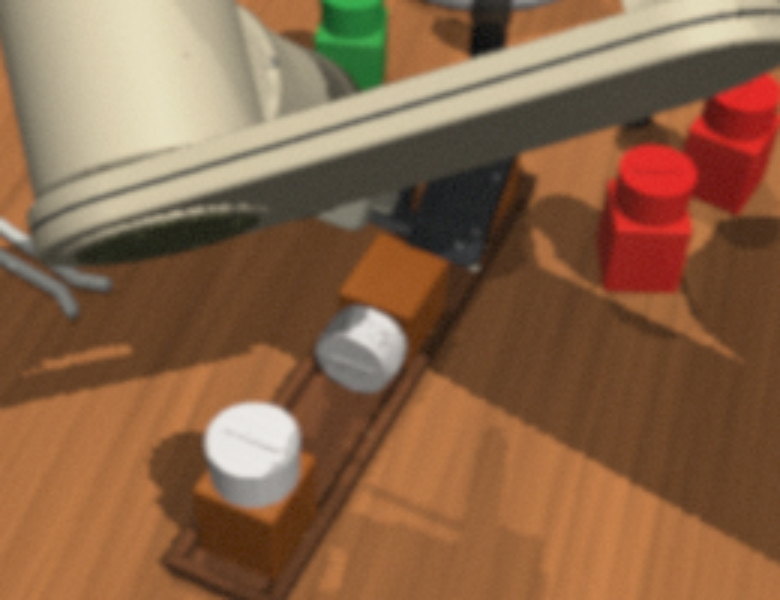

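View pics/top1.png

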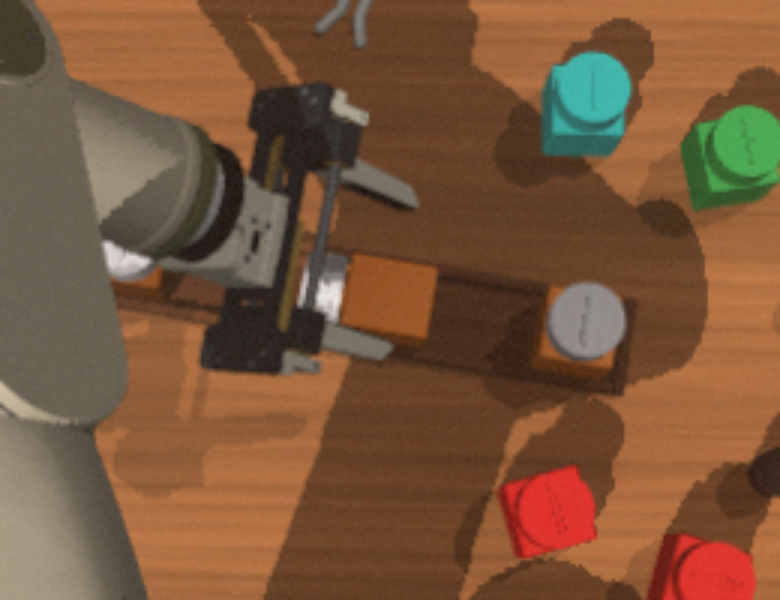

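Run:
```python
from h import *
q=np.array([[-1.3234,.1311,1.4893,0,1.523,-.0854],[-.144,-.127,1.745,0,1.522,.022],[.313,.279,1.665,-.677,1.616,.595]])
P=np.array([[.1959,-.5665,.2176],[.5057,-.0217,.219],[.5057,-.0307,.1465]])
def fk(x,q):
    h,a1,l2,a3,l3,L=x
    R=Ro.from_euler('z',q[0]);p=np.array([0,0,h])+R.apply([a1,0,0])
    R=R*Ro.from_euler('y',q[1]);p=p+R.apply([0,0,l2])
    R=R*Ro.from_euler('y',q[2]);p=p+R.apply([a3,0,l3]);w=p
    R=R*Ro.from_euler('z',q[3])*Ro.from_euler('y',q[4])
    return p+R.apply([0,0,L]),w,R.apply([0,0,1])
f=lambda x:np.concatenate([fk(x,a)[0]-b for a,b in zip(q,P)]+[(x-np.array([.4,.0,.4,0,.4,.25]))*1e-3])
r=least_squares(f,[.4,0,.4,0,.4,.25]);print(r.x.round(3),np.abs(r.fun[:9]).max())
for a in q:
    p,w,d=fk(r.x,a);print(p.round(3),w.round(3),d.round(3),"along wrist",((w-C)@LY).round(3))
```

```text
[0.329 0.06  0.369 0.157 0.498 0.295] 0.050565198315722884
[ 0.146 -0.579  0.218] [ 0.146 -0.58   0.513] [-0.     0.002 -1.   ] along wrist -0.632
[ 0.498 -0.072  0.219] [ 0.498 -0.072  0.514] [ 0.002 -0.    -1.   ] along wrist -0.073
[ 0.506 -0.031  0.146] [0.54  0.175 0.356] [-0.117 -0.696 -0.709] along wrist 0.177
```

Run:
```python
from h import *
q=np.array([[-1.3234,.1311,1.4893,0,1.523,-.0854],[-.144,-.127,1.745,0,1.522,.022],[.313,.279,1.665,-.677,1.616,.595]])
P=np.array([[.1959,-.5665,.2176],[.5057,-.0217,.219],[.5057,-.0307,.1465]])
def fk(x,q):
    h,a1,l2,a3,l3,L,d=x
    R=Ro.from_euler('z',q[0]);p=np.array([0,0,h])+R.apply([a1,0,0])
    R=R*Ro.from_euler('y',q[1]);p=p+R.apply([0,0,l2])
    R=R*Ro.from_euler('y',q[2]);p=p+R.apply([a3,d,l3]);w=p
    R=R*Ro.from_euler('z',q[3])*Ro.from_euler('y',q[4])
    return p+R.apply([0,0,L]),w,R.apply([0,0,1])
x0=np.array([.4,.0,.4,0,.4,.25,0])
f=lambda x:np.concatenate([fk(x,a)[0]-b for a,b in zip(q,P)]+[(x-x0)*1e-4])
r=least_squares(f,x0);print(r.x.round(3),np.abs(r.fun[:9]).max())
for a in q:
    p,w,d=fk(r.x,a);print(p.round(3),w.round(3),d.round(3),"along wrist",((w-C)@LY).round(3))
```

```text
[0.317 0.001 0.37  0.062 0.552 0.377 0.051] 5.7681244905443546e-05
[ 0.196 -0.567  0.218] [ 0.196 -0.567  0.595] [-0.     0.002 -1.   ] along wrist -0.611
[ 0.506 -0.022  0.219] [ 0.505 -0.022  0.596] [ 0.002 -0.    -1.   ] along wrist -0.022
[ 0.506 -0.031  0.147] [0.55  0.232 0.414] [-0.117 -0.696 -0.709] along wrist 0.235
```

Call:
jog_arm(
  commands=[
    [[0, -0.0006, -0.08], [0, 0, 0], -1],
    [[0, -0.0006, -0.15], [0, 0, 0], -1],
    [[0, -0.0006, -0.185], [0, 0, 0], -1],
    [[0, -0.0006, -0.196], [0, 0, 0], -1],
    [[0, -0.0006, -0.196], [0, 0, 0], -1],
  ],
)

```text
t: 3.82
tool_pos: [0.5071, -0.032, 0.0316]
orientation: [1.927, 1.627, -0.791]
force: [0.2, -0.8, 0.6]
opening: 0.0928
```

Run:
```python
from h import *
rep();cmd(*pose(0,-.018,.042,-45))
c=cam("top");im=c["pixels"][:,:,::-1];cv2.imwrite("pics/top2.png",cv2.resize(im[160:340,220:440],None,fx=3.3,fy=3.3))
```

```text
t 3.83 q [ 0.31   0.454  1.687 -0.682  1.459  0.721] tcpz 0.0316 grasp lat/along/z 0.0015 -0.0188 0.0451 tz [-0.115 -0.695 -0.71 ] tyaw -0.001 F [ 0.2 -0.8  0.6] T [ 0.36 -0.09 -0.  ] op 0.0928
shift [-0.0022  0.0017 -0.005 ] turn [-0.0006  0.0006  0.0002] | dist 0.0035 deg 0.3 tcp [ 0.5058 -0.031   0.0286]
```

View pics/top2.png

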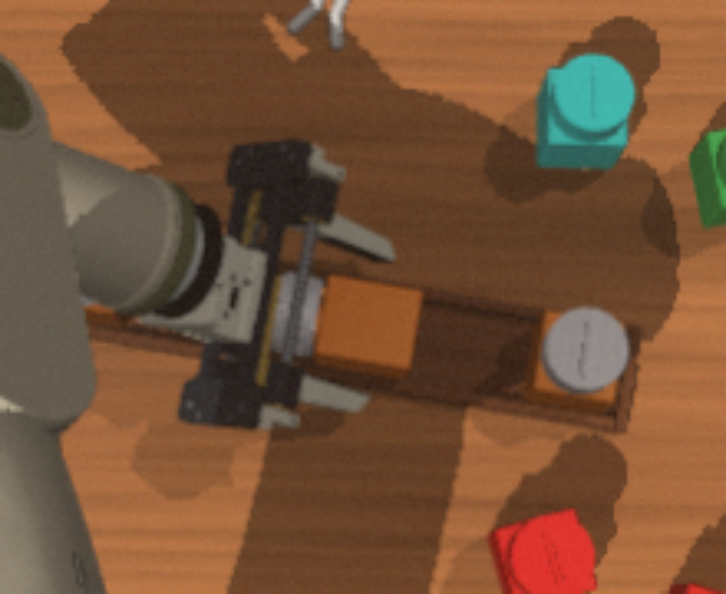

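The fingers straddle the body at crop (320–370, 240–395), clear of the rails and the cap. I'll settle here and grip.

Call:
jog_arm(
  commands=[
    [[-0.0022, 0.0017, -0.005], [0, 0, 0], -1],
    [[-0.0022, 0.0017, -0.005], [0, 0, 0], 1],
    [[-0.0022, 0.0017, -0.005], [0, 0, 0], 1],
    [[-0.0022, 0.0017, -0.005], [0, 0, 0], 1],
    [[-0.0022, 0.0017, -0.005], [0, 0, 0], 1],
    [[-0.0022, 0.0017, -0.005], [0, 0, 0], 1],
  ],
  newtons=30,
)

```text
t: 4.62
tool_pos: [0.5062, -0.0308, 0.029]
orientation: [1.927, 1.627, -0.789]
force: [0.8, 0.5, 0.7]
opening: 0.0561
```

Run:
```python
from h import *
rep();cmd(*pose(0,-.018,.08,-45))
```

```text
t 4.62 q [ 0.313  0.457  1.688 -0.682  1.455  0.726] tcpz 0.029 grasp lat/along/z 0.0003 -0.0178 0.0425 tz [-0.114 -0.695 -0.71 ] tyaw -0.001 F [0.8 0.5 0.7] T [ 0.33 -0.13  0.11] op 0.0561
shift [-0.0007 -0.0004  0.0627] turn [-0.0006  0.0007  0.0002] | dist 0.0376 deg 0.3 tcp [ 0.5058 -0.031   0.0666]
```

Call:
jog_arm(
  commands=[
    [[0, 0, 0.03], [0, 0, 0], 1],
    [[0, 0, 0.065], [0, 0, 0], 1],
    [[0, 0, 0.09], [0, 0, 0], 1],
    [[0, 0, 0.09], [0, 0, 0], 1],
  ],
)

```text
t: 5.12
tool_pos: [0.5075, -0.0304, 0.085]
orientation: [1.928, 1.625, -0.785]
force: [0.3, 0.8, -3.2]
opening: 0.0556
```

Run:
```python
from h import *
rep();cmd(*pose(0.0003,-.013,.095,0));cmd(*pose(0.0003,-.013,.095,45))
c=cam("side");im=c["pixels"][:,:,::-1];cv2.imwrite("pics/side3.png",cv2.resize(im[160:340,220:440],None,fx=3.3,fy=3.3))
```

```text
t 5.12 q [ 0.313  0.364  1.685 -0.677  1.527  0.668] tcpz 0.085 grasp lat/along/z 0.0015 -0.0172 0.0985 tz [-0.112 -0.694 -0.711] tyaw -0.001 F [ 0.3  0.8 -3.2] T [ 0.76 -0.22 -0.03] op 0.0556
shift [ 0.0028  0.0292 -0.015 ] turn [ 0.1225 -0.0195  0.0006] | dist 0.0197 deg 44.7 tcp [ 0.5091 -0.0129  0.076 ]
shift [ 0.0065  0.0512 -0.0057] turn [ 0.2457 -0.0404  0.001 ] | dist 0.0312 deg 89.7 tcp [5.114e-01 4.000e-04 8.160e-02]
```

View pics/side3.png

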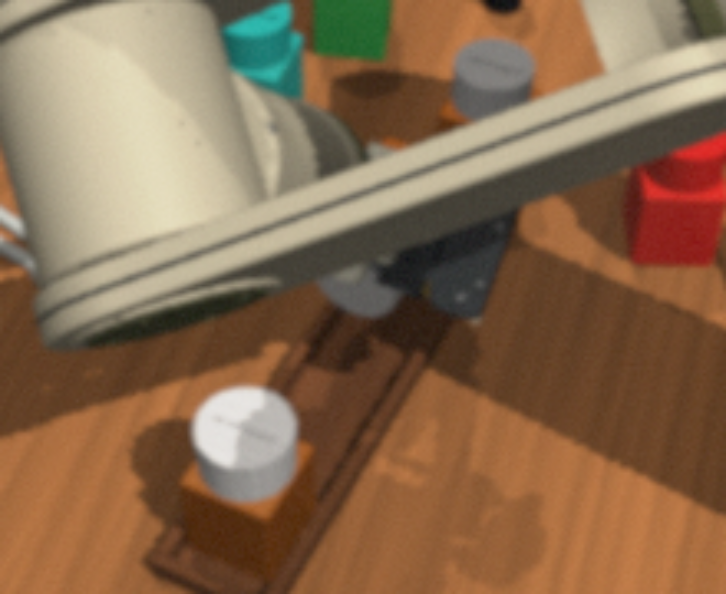

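Call:
jog_arm(
  commands=[
    [[0.0028, 0.0292, -0.01], [0.1233, -0.0207, 0], 1],
    [[0.0028, 0.0292, -0.01], [0.1233, -0.0207, 0], 1],
    [[0.0028, 0.0292, -0.01], [0.1233, -0.0207, 0], 1],
    [[0.0028, 0.0292, -0.01], [0.1233, -0.0207, 0], 1],
    [[0.0065, 0.0512, 0], [0.2466, -0.0413, 0], 1],
    [[0.0065, 0.0512, 0], [0.2466, -0.0413, 0], 1],
    [[0.0065, 0.0512, 0], [0.2466, -0.0413, 0], 1],
    [[0.0065, 0.0512, 0], [0.2466, -0.0413, 0], 1],
    [[0.0065, 0.0512, 0], [0.2466, -0.0413, 0], 1],
    [[0.0065, 0.0512, 0], [0.2466, -0.0413, 0], 1],
  ],
)

```text
t: 6.42
tool_pos: [0.5091, -0.0005, 0.0817]
orientation: [-1.926, -1.613, -0.799]
force: [-0.1, 0.4, -4.2]
opening: 0.0559
```

Run:
```python
from h import *
rep();cmd(*pose(0.0003,-.013,.098,45.3))
c=cam("side");im=c["pixels"][:,:,::-1];cv2.imwrite("pics/side4.png",cv2.resize(im[160:340,220:440],None,fx=3.3,fy=3.3))
```

```text
t 6.42 q [-0.615  0.23   1.865  0.7    1.485 -0.663] tcpz 0.0817 grasp lat/along/z -0.0018 -0.0143 0.095 tz [ 0.119  0.701 -0.703] tyaw -0.008 F [-0.1  0.4 -4.2] T [-0.87  0.05 -0.01] op 0.0559
shift [0.0038 0.0016 0.005 ] turn [-0.0003 -0.0009  0.0012] | dist 0.0039 deg 0.6 tcp [5.114e-01 4.000e-04 8.460e-02]
```

View pics/side4.png

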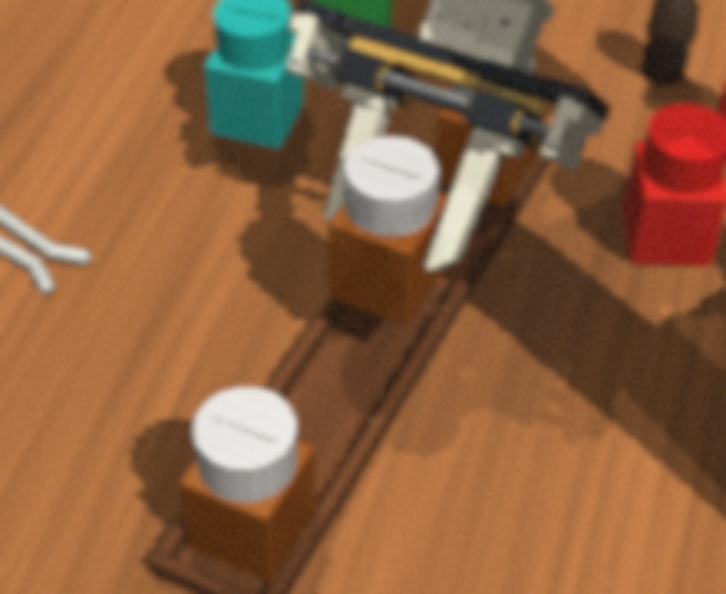

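Call:
jog_arm(
  commands=[
    [[0.0038, 0.0016, 0], [-0.0003, -0.0009, 0.0012], 1],
    [[0.0038, 0.0016, 0], [-0.0003, -0.0009, 0.0012], 1],
    [[0.0038, 0.0016, -0.03], [-0.0003, -0.0009, 0.0012], 1],
    [[0.0038, 0.0016, -0.046], [-0.0003, -0.0009, 0.0012], 1],
    [[0.0038, 0.0016, -0.046], [-0.0003, -0.0009, 0.0012], 1],
  ],
)

```text
t: 7.1
tool_pos: [0.5109, 0.0016, 0.0535]
orientation: [-1.918, -1.625, -0.799]
force: [0.2, 0.3, -3.8]
opening: 0.0557
```

Run:
```python
from h import *
rep();cmd(*pose(0.0003,-.013,.054,45.3));cmd(*pose(0.0003,-.013,.048,45.3))
c=cam("side");im=c["pixels"][:,:,::-1];cv2.imwrite("pics/side5.png",cv2.resize(im[180:290,290:430],None,fx=5,fy=5,interpolation=2))
```

```text
t 7.1 q [-0.608  0.284  1.863  0.703  1.443 -0.701] tcpz 0.0535 grasp lat/along/z -0.0003 -0.0119 0.0668 tz [ 0.116  0.701 -0.704] tyaw 0.001 F [ 0.2  0.3 -3.8] T [-0.8   0.08  0.01] op 0.0557
shift [ 0.0007 -0.0019 -0.0214] turn [ 0.0001 -0.0002 -0.0002] | dist 0.0129 deg 0.1 tcp [5.114e-01 4.000e-04 4.060e-02]
shift [ 0.0007 -0.0019 -0.0314] turn [ 0.0001 -0.0002 -0.0002] | dist 0.0189 deg 0.1 tcp [5.114e-01 4.000e-04 3.460e-02]
```

View pics/side5.png

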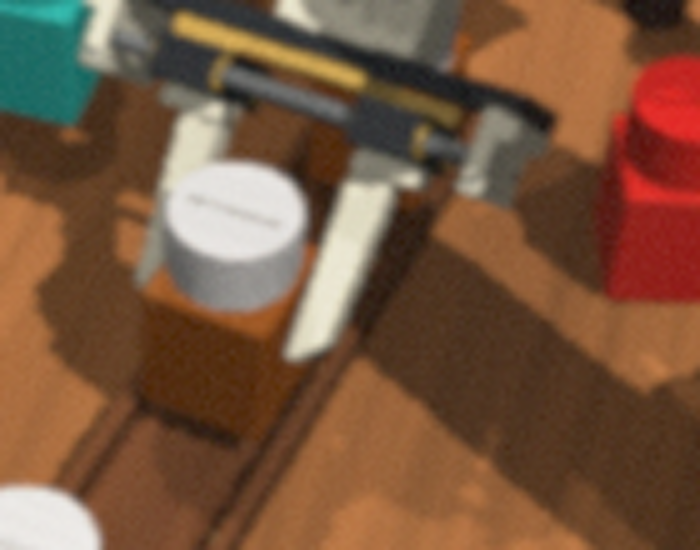

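Call:
jog_arm(
  commands=[
    [[0.0007, -0.0019, -0.01], [0, 0, 0], 1],
    [[0.0007, -0.0019, -0.018], [0, 0, 0], 1],
    [[0.0007, -0.0019, -0.022], [0, 0, 0], 1],
    [[0.0007, -0.0019, -0.022], [0, 0, 0], 1],
  ],
)

```text
t: 7.65
tool_pos: [0.5118, 0.0002, 0.0408]
orientation: [-1.919, -1.625, -0.8]
force: [1.3, 0.4, -3.9]
opening: 0.0555
```

Run:
```python
from h import *
rep();cmd(*pose(0.0003,-.013,.048,45.3))
```

```text
t 7.65 q [-0.61   0.31   1.86   0.705  1.426 -0.718] tcpz 0.0408 grasp lat/along/z 0.0007 -0.0132 0.0542 tz [ 0.116  0.701 -0.704] tyaw 0.001 F [ 1.3  0.4 -3.9] T [-0.83  0.09 -0.02] op 0.0555
shift [-0.0006  0.0004 -0.0103] turn [ 0.0001 -0.0001 -0.0002] | dist 0.0062 deg 0.1 tcp [5.114e-01 4.000e-04 3.460e-02]
```

Call:
jog_arm(
  commands=[
    [[-0.0006, 0.0004, -0.004], [0, 0, 0], 1],
    [[-0.0006, 0.0004, -0.007], [0, 0, 0], 1],
    [[-0.0006, 0.0004, -0.009], [0, 0, 0], 1],
    [[-0.0006, 0.0004, -0.009], [0, 0, 0], 1],
  ],
)

```text
t: 8.15
tool_pos: [0.5114, 0.0005, 0.0356]
orientation: [-1.918, -1.625, -0.8]
force: [-1.3, -0.4, -0.5]
opening: 0.0557
```

Run:
```python
from h import *
rep();cmd(*pose(0.0003,-.013,.047,45.3))
```

```text
t 8.15 q [-0.61   0.32   1.861  0.706  1.418 -0.724] tcpz 0.0356 grasp lat/along/z 0.0003 -0.013 0.049 tz [ 0.116  0.701 -0.704] tyaw 0.001 F [-1.3 -0.4 -0.5] T [-0.52  0.28  0.12] op 0.0557
shift [-0.     -0.     -0.0033] turn [ 0.     -0.0001 -0.0002] | dist 0.002 deg 0.1 tcp [5.114e-01 4.000e-04 3.360e-02]
```

Call:
jog_arm(
  commands=[
    [[0, 0, -0.001], [0, 0, 0], 1],
    [[0, 0, -0.001], [0, 0, 0], 1],
  ],
)

```text
t: 8.4
tool_pos: [0.5114, 0.0005, 0.0356]
orientation: [-1.918, -1.625, -0.8]
force: [-3.8, -2.1, 5.1]
opening: 0.0561
```

Run:
```python
from h import *
rep()
c=cam("side");im=c["pixels"][:,:,::-1];cv2.imwrite("pics/side6.png",cv2.resize(im[180:290,290:430],None,fx=5,fy=5,interpolation=2))
```

```text
t 8.4 q [-0.61   0.32   1.86   0.706  1.419 -0.725] tcpz 0.0356 grasp lat/along/z 0.0004 -0.013 0.0489 tz [ 0.116  0.701 -0.703] tyaw 0.002 F [-3.8 -2.1  5.1] T [-0.04  0.74  0.48] op 0.0561
```

View pics/side6.png

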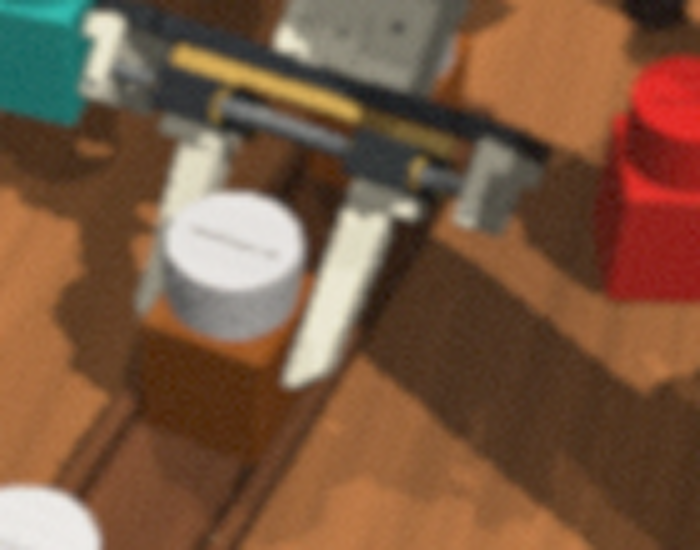

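Call:
jog_arm(
  commands=[
    [[0, 0, 0], [0, 0, 0], -1],
    [[0, 0, 0], [0, 0, 0], -1],
    [[0, 0, 0], [0, 0, 0], -1],
    [[0, 0, 0], [0, 0, 0], -1],
  ],
)

```text
t: 8.95
tool_pos: [0.5114, 0.0005, 0.0355]
orientation: [-1.918, -1.625, -0.8]
force: [-0.1, -0.4, -0.8]
opening: 0.0902
```

Run:
```python
from h import *
rep();cmd(*pose(0,-.013,.15,45.3));cmd(*pose(0,-.003,.17,0))
c=cam("side");im=c["pixels"][:,:,::-1];cv2.imwrite("pics/side7.png",cv2.resize(im[180:290,290:430],None,fx=5,fy=5,interpolation=2))
```

```text
t 8.95 q [-0.61   0.321  1.86   0.706  1.419 -0.725] tcpz 0.0355 grasp lat/along/z 0.0004 -0.0129 0.0489 tz [ 0.116  0.701 -0.703] tyaw 0.001 F [-0.1 -0.4 -0.8] T [-0.38 -0.04  0.05] op 0.0902
shift [-0.0006 -0.      0.1686] turn [-0.0001 -0.0001 -0.0002] | dist 0.1011 deg 0.1 tcp [5.111e-01 5.000e-04 1.366e-01]
shift [-0.0015 -0.0058  0.1925] turn [-0.1242  0.0207 -0.0002] | dist 0.1156 deg 45.3 tcp [ 0.5105 -0.003   0.151 ]
```

View pics/side7.png

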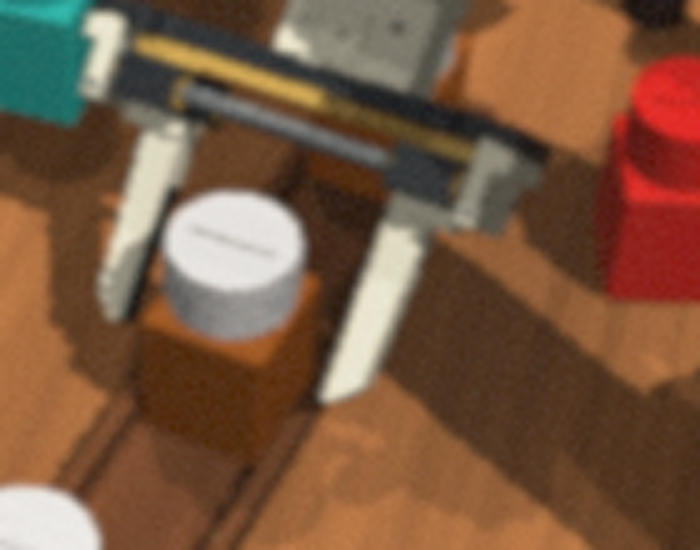

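Call:
jog_arm(
  commands=[
    [[0, 0, 0.08], [0, 0, 0], -1],
    [[0, -0.05, 0.17], [0, 0, 0], -1],
    [[0, -0.1, 0.2], [0, 0, 0], -1],
    [[0, -0.1, 0.2], [0, 0, 0], -1],
  ],
)

```text
t: 9.5
tool_pos: [0.5128, -0.062, 0.1574]
orientation: [-1.921, -1.628, -0.803]
force: [-0.5, -0.1, 0.2]
opening: 0.0935
```

Run:
```python
from h import *
rep();cs=[]
for n in("side","top"):
    c=cam(n);cs.append(c);im=c["pixels"][:,:,::-1]
    u=proj(c,[C-.003*LY+.102*Z])[0];o=(u-[50,40]).astype(int);print(n,u,o)
    cv2.imwrite(f"pics/{n}8.png",cv2.resize(im[o[1]:o[1]+90,o[0]:o[0]+110],None,fx=6,fy=6,interpolation=2))
    for k in("cap","cap_mark","jar"):print(k,[(round(d["p"],2),[round(float(x),1) for x in d["uv"]],int(d["pixels"].sum())) for d in robot.trace(n,k)])
```

```text
t 9.5 q [-0.699  0.2    1.739  0.662  1.651 -0.635] tcpz 0.1574 grasp lat/along/z 0.012 -0.0743 0.1708 tz [ 0.12   0.699 -0.705] tyaw -0.0 F [-0.5 -0.1  0.2] T [-0.34  0.01  0.05] op 0.0935
side [335.77158944 227.81635269] [285 187]
cap [(0.96, [335.6, 235.3], 690), (0.27, [295.7, 303.9], 1750)]
cap_mark [(0.81, [337.6, 231.6], 712), (0.27, [363.9, 196.5], 1090)]
jar [(0.6, [334.5, 253.5], 843)]
top [320.03086892 252.11987824] [270 212]
cap [(0.79, [319.7, 254.5], 569)]
cap_mark [(0.65, [317.1, 251.7], 548)]
jar [(0.74, [316.3, 264.9], 196)]
```

View pics/side8.png

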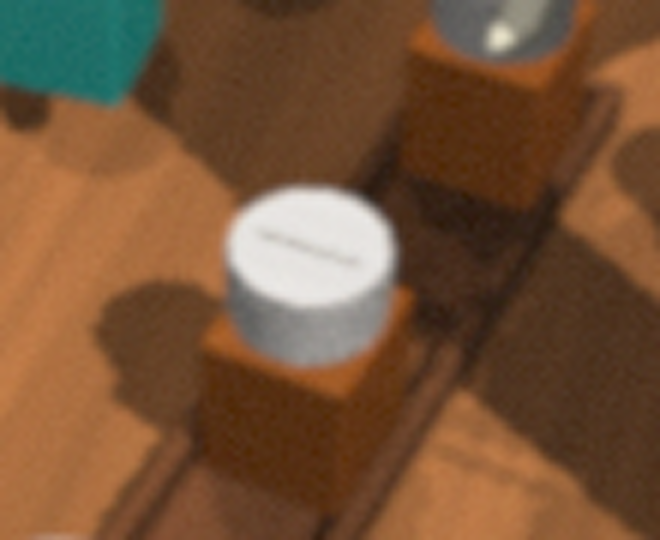

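View pics/top8.png

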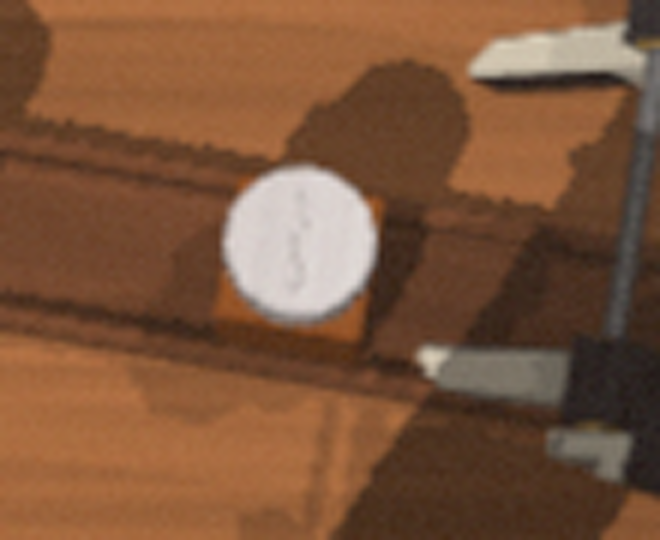

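The jar stands upright in the lane with its cap on. The cap top is at side (337,228) and top (320,252). Next I'll measure the cap's centre, height and bar angle.

Run:
```python
from h import *
s=cam("side");t=cam("top")
S=lambda x,y:(285+x/6,187+y/6);T=lambda x,y:(270+x/6,212+y/6)
p=tri([s,t],[S(312,247),T(300,242)]);print("cap top",p,"lat/along",(p-C)@LX,(p-C)@LY)
for c,a,b in((s,S(258,230),S(362,265)),(t,T(302,190),T(292,290))):
    P=atz(c,[a,b],.102);d=P[1]-P[0];print(P.round(4),"len",np.linalg.norm(d),"ang rel lane x mod pi",(np.arctan2(d[1],d[0])-PSI+np.pi/2)%np.pi-np.pi/2)
# jar right cap bar for ref
# body top front edge angle (side): shoulder z=.07
P=atz(s,[S(203,340),S(342,395),S(413,290)],.070);print(P.round(4));d=P[1]-P[0];print((np.arctan2(d[1],d[0])-PSI+np.pi/2)%np.pi-np.pi/2)
print(((P[0]+P[2])/2-C)@LX,((P[0]+P[2])/2-C)@LY)
cmd(*pose(0,-.003,.17,0));cmd(*pose(0,-.003,.17,0,.0))
```

```text
cap top [ 0.50901158 -0.00298164  0.10187349] lat/along -0.001468405906175449 -0.00326921230793646
[[ 5.272e-01 -4.900e-03  1.020e-01]
 [ 4.900e-01  2.000e-04  1.020e-01]] len 0.0375056869317237 ang rel lane x mod pi 0.031242143591885707
[[ 5.290e-01 -3.300e-03  1.020e-01]
 [ 4.926e-01 -3.000e-04  1.020e-01]] len 0.03660200246745114 ang rel lane x mod pi 0.08460530804864241
[[ 0.5384  0.0197  0.07  ]
 [ 0.4873  0.0292  0.07  ]
 [ 0.4775 -0.0243  0.07  ]]
-0.01649012724887111
-0.0026551060142717456 -0.0027420212785484923
shift [-0.0012  0.0933 -0.0069] turn [-0.1243  0.0205 -0.0002] | dist 0.0561 deg 45.3 tcp [ 0.5105 -0.003   0.151 ]
shift [-0.0012  0.0933 -0.0069] turn [-0.1243  0.0205 -0.0002] | dist 0.0561 deg 45.3 tcp [ 0.5105 -0.003   0.151 ]
```

Call:
jog_arm(
  commands=[
    [[0, 0.0933, 0.02], [-0.1243, 0.0205, 0], -1],
    [[0, 0.0933, 0.02], [-0.1243, 0.0205, 0], -1],
    [[0, 0.0933, 0.02], [-0.1243, 0.0205, 0], -1],
    [[0, 0.0933, 0.02], [-0.1243, 0.0205, 0], -1],
    [[0, 0.0933, 0], [-0.1243, 0.0205, 0], -1],
    [[0, 0.0933, 0], [-0.1243, 0.0205, 0], -1],
  ],
)

```text
t: 10.75
tool_pos: [0.5104, -0.0014, 0.1542]
orientation: [-2.392, -2.034, 0.002]
force: [-0.3, -0.3, -0.0]
opening: 0.0931
```

Run:
```python
from h import *
rep();cmd(*pose(-.0006,-.0032,.0935,0))
```

```text
t 10.75 q [-0.103 -0.071  1.812  0.     1.403  0.058] tcpz 0.1542 grasp lat/along/z -0.0003 -0.0014 0.1732 tz [-0.002  0.001 -1.   ] tyaw 0.004 F [-0.3 -0.3 -0. ] T [-0.04 -0.1   0.  ] op 0.0931
shift [-0.0009 -0.0028 -0.1329] turn [-0.0001 -0.0004 -0.0007] | dist 0.0797 deg 0.3 tcp [ 0.5099 -0.0031  0.0745]
```

Call:
jog_arm(
  commands=[
    [[-0.0009, -0.0028, 0], [0, -0.0004, -0.0007], -1],
    [[-0.0009, -0.0028, -0.05], [0, -0.0004, -0.0007], -1],
    [[-0.0009, -0.0028, -0.1], [0, -0.0004, -0.0007], -1],
    [[-0.0009, -0.0028, -0.125], [0, -0.0004, -0.0007], -1],
    [[-0.0009, -0.0028, -0.132], [0, -0.0004, -0.0007], -1],
    [[-0.0009, -0.0028, -0.132], [0, -0.0004, -0.0007], -1],
  ],
)

```text
t: 11.5
tool_pos: [0.5104, -0.0034, 0.0757]
orientation: [2.398, 2.029, 0.002]
force: [-0.1, -0.0, 0.9]
opening: 0.0931
```

Run:
```python
from h import *
rep();cmd(*pose(-.0006,-.0032,.0935,0))
c=cam("side");im=c["pixels"][:,:,::-1];cv2.imwrite("pics/side9.png",cv2.resize(im[170:280,280:420],None,fx=5,fy=5,interpolation=2))
```

```text
t 11.5 q [-1.080e-01  6.000e-03  1.888e+00  1.000e-03  1.247e+00  5.900e-02] tcpz 0.0757 grasp lat/along/z -0.0001 -0.0035 0.0947 tz [ 0.001  0.001 -1.   ] tyaw -0.001 F [-0.1 -0.   0.9] T [-0.03 -0.09  0.04] op 0.0931
shift [-0.0009  0.0005 -0.0021] turn [-0.0001  0.0002  0.0001] | dist 0.0014 deg 0.1 tcp [ 0.5099 -0.0031  0.0745]
```

View pics/side9.png

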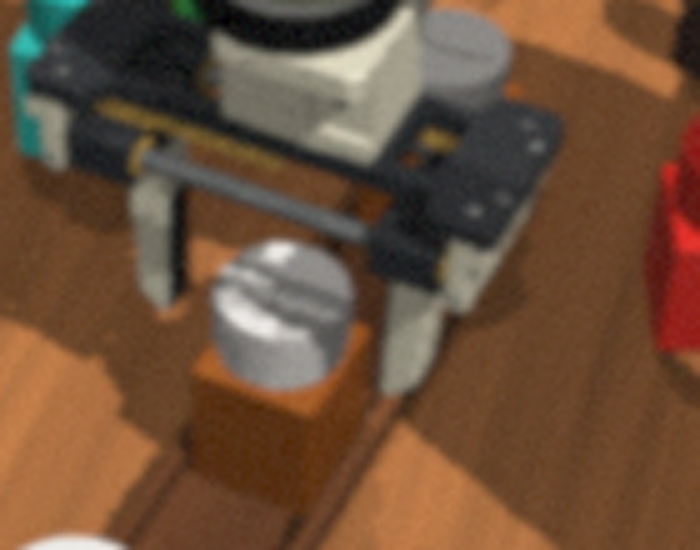

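The open fingers straddle the cap, with the tips just above the shoulder. Closing.

Call:
jog_arm(
  commands=[
    [[-0.0009, 0.0005, -0.002], [0, 0, 0], 1],
    [[-0.0009, 0.0005, -0.002], [0, 0, 0], 1],
    [[-0.0009, 0.0005, -0.002], [0, 0, 0], 1],
    [[-0.0009, 0.0005, -0.002], [0, 0, 0], 1],
    [[-0.0009, 0.0005, -0.002], [0, 0, 0], 1],
  ],
  newtons=30,
)

```text
t: 12.18
tool_pos: [0.5104, -0.003, 0.075]
orientation: [2.397, 2.028, 0.003]
force: [1.9, 0.0, -0.3]
opening: 0.0529
```

Run:
```python
from h import *
rep()
```

```text
t 12.18 q [-1.070e-01  5.000e-03  1.890e+00  1.000e-03  1.244e+00  5.900e-02] tcpz 0.075 grasp lat/along/z -0.0001 -0.0031 0.094 tz [ 0.002  0.    -1.   ] tyaw -0.0 F [ 1.9  0.  -0.3] T [-0.04 -0.29  0.01] op 0.0529
```

Call:
jog_arm(
  commands=[
    [[0, 0, 0], [0, 0, 0.015], 1],
    [[0, 0, 0], [0, 0, 0.03], 1],
    [[0, 0, 0], [0, 0, 0.045], 1],
    [[0, 0, 0], [0, 0, 0.06], 1],
  ],
)

```text
t: 12.68
tool_pos: [0.5111, -0.003, 0.0757]
orientation: [1.971, 2.444, 0.005]
force: [1.4, 0.6, 2.2]
opening: 0.0531
```

Run:
```python
from h import *
rep()
c=cam("side");im=c["pixels"][:,:,::-1];cv2.imwrite("pics/side10.png",cv2.resize(im[170:280,280:420],None,fx=5,fy=5,interpolation=2))
```

```text
t 12.68 q [-0.107  0.005  1.888  0.002  1.245 -0.321] tcpz 0.0757 grasp lat/along/z 0.0005 -0.0029 0.0947 tz [ 0.003  0.001 -1.   ] tyaw 0.38 F [1.4 0.6 2.2] T [-0.05 -0.23 -0.23] op 0.0531
```

View pics/side10.png

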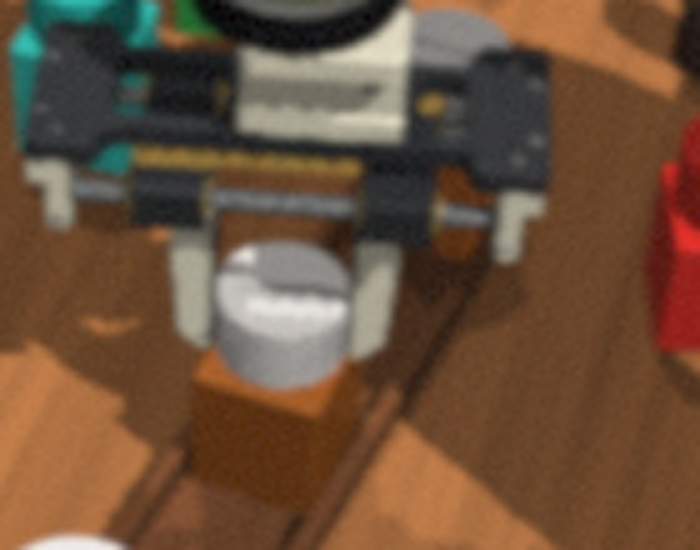

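The cap turns with the gripper and the jar is held by the rails. Continuing.

Call:
jog_arm(
  commands=[
    [[0, 0, 0], [0, 0, 0.016], 1],
    [[0, 0, 0], [0, 0, 0.032], 1],
    [[0, 0, 0], [0, 0, 0.048], 1],
    [[0, 0, 0], [0, 0, 0.064], 1],
    [[0, 0, 0], [0, 0, 0.08], 1],
    [[0, 0, 0], [0, 0, 0.095], 1],
  ],
)

```text
t: 13.48
tool_pos: [0.5124, -0.0027, 0.077]
orientation: [1.156, 2.918, 0.008]
force: [1.0, 2.1, 6.3]
opening: 0.0526
```

Run:
```python
from h import *
rep()
c=cam("side");im=c["pixels"][:,:,::-1];cv2.imwrite("pics/side11.png",cv2.resize(im[170:280,280:420],None,fx=5,fy=5,interpolation=2))
```

```text
t 13.47 q [-0.108  0.006  1.885  0.004  1.246 -0.926] tcpz 0.077 grasp lat/along/z 0.0017 -0.0025 0.096 tz [ 0.005  0.003 -1.   ] tyaw 0.983 F [1.  2.1 6.3] T [ 0.23 -0.23 -0.14] op 0.0526
```

View pics/side11.png

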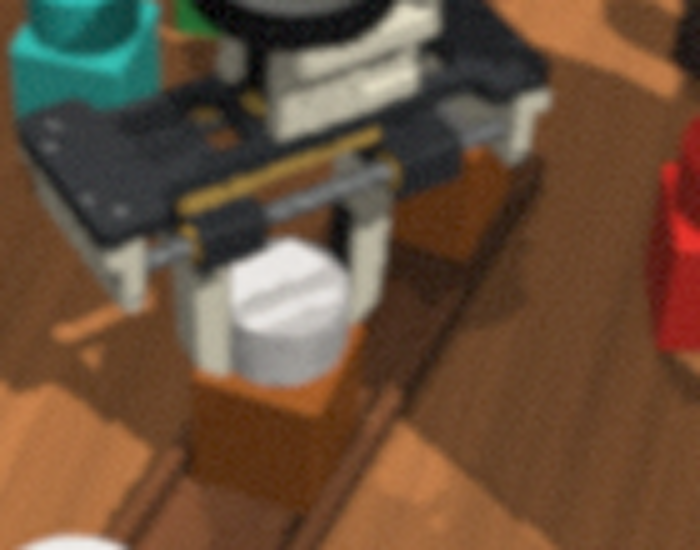

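Call:
jog_arm(
  commands=[
    [[0, 0, 0], [0, 0, 0.01], 1],
    [[0, 0, 0], [0, 0, 0.02], 1],
  ],
)

```text
t: 13.78
tool_pos: [0.5127, -0.0025, 0.0774]
orientation: [0.962, 2.987, 0.009]
force: [1.0, 0.6, 4.1]
opening: 0.053
```

Run:
```python
from h import *
rep()
```

```text
t 13.78 q [-0.108  0.006  1.884  0.005  1.247 -1.058] tcpz 0.0774 grasp lat/along/z 0.002 -0.0023 0.0964 tz [ 0.005  0.004 -1.   ] tyaw 1.114 F [1.  0.6 4.1] T [ 0.16  0.01 -0.16] op 0.053
```

Call:
jog_arm(
  commands=[
    [[-0.0015, 0, 0], [0, 0, 0.007], 1],
    [[-0.0015, 0, 0], [0, 0, 0.014], 1],
  ],
)

```text
t: 14.02
tool_pos: [0.5124, -0.0025, 0.078]
orientation: [0.83, 3.025, 0.01]
force: [1.0, 1.1, 4.5]
opening: 0.0525
```

Run:
```python
from h import *
rep()
c=cam("side");im=c["pixels"][:,:,::-1];cv2.imwrite("pics/side12.png",cv2.resize(im[170:280,280:420],None,fx=5,fy=5,interpolation=2))
rep()
```

```text
t 14.03 q [-0.109  0.004  1.886  0.006  1.247 -1.146] tcpz 0.078 grasp lat/along/z 0.0017 -0.0023 0.097 tz [ 0.006  0.005 -1.   ] tyaw 1.201 F [1.  1.1 4.5] T [ 0.03 -0.21 -0.09] op 0.0525
t 14.07 q [-0.109  0.003  1.885  0.006  1.247 -1.148] tcpz 0.0782 grasp lat/along/z 0.0018 -0.0023 0.0972 tz [ 0.006  0.005 -1.   ] tyaw 1.204 F [0.5 0.8 4.5] T [-0.01 -0.15 -0.02] op 0.0529
```

View pics/side12.png

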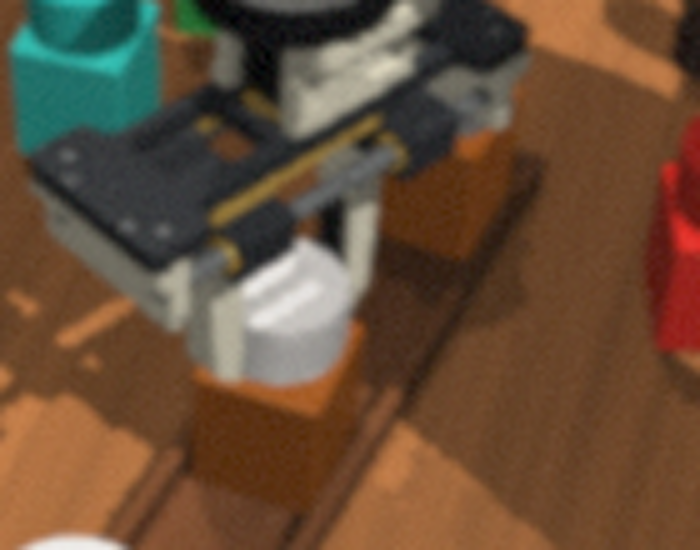

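Call:
jog_arm(
  commands=[
    [[-0.001, 0, 0], [0, 0, 0.005], 1],
    [[-0.001, 0, 0], [0, 0, 0.01], 1],
  ],
)

```text
t: 14.32
tool_pos: [0.5128, -0.0023, 0.0793]
orientation: [0.73, 3.049, 0.011]
force: [-0.3, 1.9, 7.9]
opening: 0.0533
```

Run:
```python
from h import *
rep()
```

```text
t 14.32 q [-1.090e-01  1.000e-03  1.885e+00  6.000e-03  1.248e+00 -1.212e+00] tcpz 0.0793 grasp lat/along/z 0.002 -0.0021 0.0983 tz [ 0.008  0.005 -1.   ] tyaw 1.267 F [-0.3  1.9  7.9] T [ 0.23 -0.13 -0.03] op 0.0533
```

Torque about z has fallen to about 0 and the upward force has jumped, so the threads may have let go. I'll stop turning and test with a small straight lift.

Call:
jog_arm(
  commands=[
    [[0, 0, 0.003], [0, 0, 0], 1],
    [[0, 0, 0.006], [0, 0, 0], 1],
    [[0, 0, 0.006], [0, 0, 0], 1],
  ],
)

```text
t: 14.7
tool_pos: [0.5124, -0.0023, 0.0824]
orientation: [0.731, 3.05, 0.011]
force: [-0.7, -0.4, -0.3]
opening: 0.0528
```

Run:
```python
from h import *
rep()
c=cam("side");im=c["pixels"][:,:,::-1];cv2.imwrite("pics/side13.png",cv2.resize(im[170:280,280:420],None,fx=5,fy=5,interpolation=2))
```

```text
t 14.7 q [-0.109 -0.003  1.883  0.006  1.255 -1.212] tcpz 0.0824 grasp lat/along/z 0.0016 -0.0022 0.1014 tz [ 0.007  0.005 -1.   ] tyaw 1.266 F [-0.7 -0.4 -0.3] T [ 0.04 -0.12 -0.04] op 0.0528
```

View pics/side13.png

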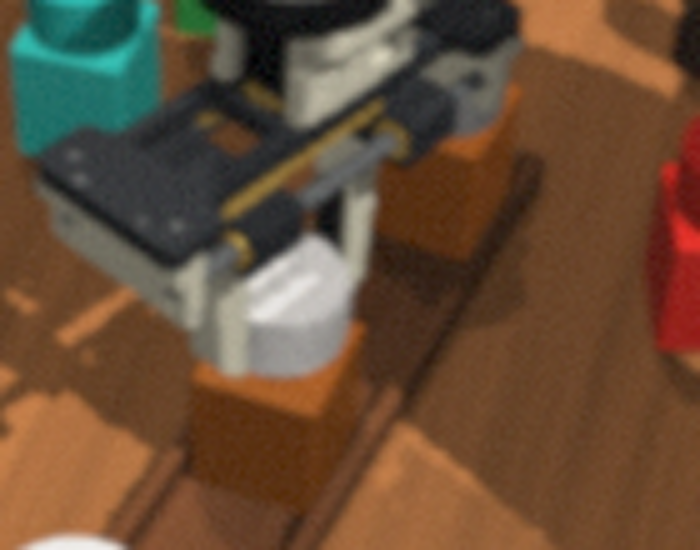

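The cap has risen and the vertical force is about zero, so it is free. I'll lift in stages.

Call:
jog_arm(
  commands=[
    [[0, 0, 0.008], [0, 0, 0], 1],
    [[0, 0, 0.016], [0, 0, 0], 1],
    [[0, 0, 0.016], [0, 0, 0], 1],
  ],
)

```text
t: 15.12
tool_pos: [0.5128, -0.0024, 0.0927]
orientation: [0.73, 3.049, 0.011]
force: [-0.5, 0.1, -1.3]
opening: 0.053
```

Run:
```python
from h import *
rep()
cmd(*pose(0.001,-.0025,.0945+.054,0,1.266))
c=cam("side");im=c["pixels"][:,:,::-1];cv2.imwrite("pics/side14.png",cv2.resize(im[170:280,280:420],None,fx=5,fy=5,interpolation=2))
```

```text
t 15.12 q [-0.109 -0.015  1.875  0.006  1.274 -1.211] tcpz 0.0927 grasp lat/along/z 0.0021 -0.0022 0.1117 tz [ 0.008  0.005 -1.   ] tyaw 1.267 F [-0.5  0.1 -1.3] T [-0.03 -0.18 -0.01] op 0.053
shift [-0.0021 -0.0004  0.0614] turn [-0.0008  0.0013 -0.0001] | dist 0.0369 deg 0.5 tcp [ 0.5116 -0.0026  0.1295]
```

View pics/side14.png

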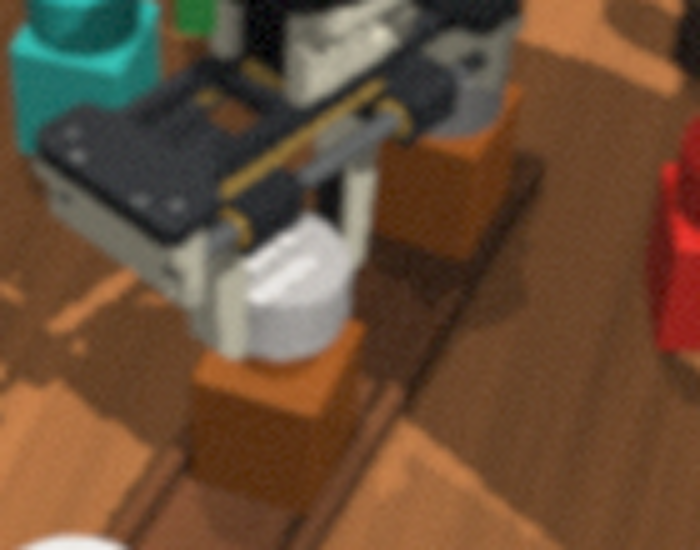

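Call:
jog_arm(
  commands=[
    [[0, 0, 0.015], [0, 0, 0], 1],
    [[0, 0, 0.03], [-0.0004, 0.0006, 0], 1],
    [[0, 0, 0.045], [-0.0008, 0.0013, 0], 1],
    [[-0.0005, 0, 0.058], [-0.0008, 0.0013, 0], 1],
    [[-0.0005, 0, 0.058], [-0.0008, 0.0013, 0], 1],
  ],
)

```text
t: 15.8
tool_pos: [0.513, -0.0024, 0.1282]
orientation: [0.732, 3.054, 0.0]
force: [-0.2, 0.1, -0.9]
opening: 0.0527
```

Run:
```python
from h import *
rep()
for n in("side","top"):
    c=cam(n);im=c["pixels"][:,:,::-1];u=proj(c,[C-.003*LY+.102*Z])[0];o=(u-[55,55]).astype(int);print(n,u,o)
    cv2.imwrite(f"pics/{n}15.png",cv2.resize(im[o[1]:o[1]+110,o[0]:o[0]+130],None,fx=5,fy=5,interpolation=2))
    for k in("cap","jar_mouth"):print(k,[(round(d["p"],2),[round(float(x),1) for x in d["uv"]]) for d in robot.trace(n,k)])
    if n=="side":
        s=robot.read_state();b=np.array([s["tool_pos"][0],s["tool_pos"][1],0])
        for z in(.070,.106,.116,.126,.156):print(z,((proj(c,[b+z*Z])[0]-o)*5).round())
```

```text
t 15.8 q [-0.105 -0.045  1.836  0.     1.349 -1.205] tcpz 0.1282 grasp lat/along/z 0.0023 -0.0021 0.1472 tz [ 0.001  0.    -1.   ] tyaw 1.267 F [-0.2  0.1 -0.9] T [-0.04 -0.14  0.02] op 0.0527
side [335.77158944 227.81635269] [280 172]
cap [(0.89, [338.6, 217.4]), (0.64, [422.5, 168.4])]
jar_mouth [(0.74, [337.8, 249.7]), (0.19, [339.0, 216.6])]
0.07 [273. 335.]
0.106 [275. 272.]
0.116 [276. 254.]
0.126 [276. 236.]
0.156 [278. 179.]
top [320.03086892 252.11987824] [265 197]
cap []
jar_mouth [(0.6, [313.1, 267.7])]
```

View pics/side15.png

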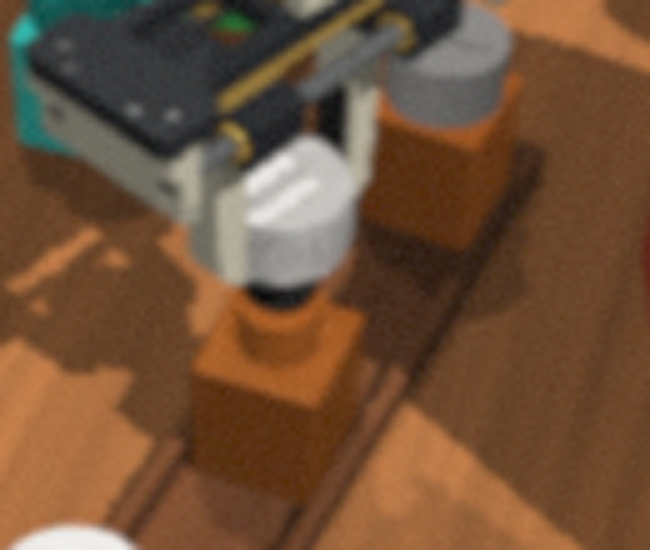

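View pics/top15.png

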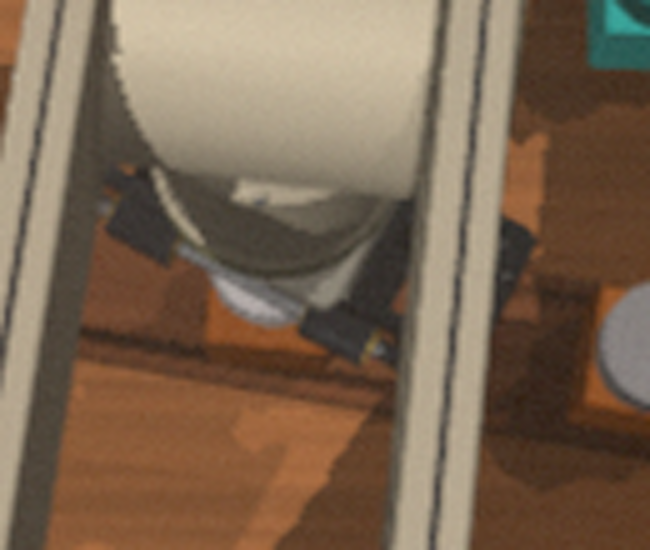

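The cap is off and level. The neck and black seal are visible at crop (280,290), and the jar is standing upright. The cap's lower edge sits at about z = 0.120, roughly 14 mm clear of the mouth, so I'll raise it another 6 mm.

Call:
jog_arm(
  commands=[
    [[0, 0, 0.005], [0, 0, 0], 1],
    [[0, 0, 0.01], [0, 0, 0], 1],
    [[0, 0, 0.01], [0, 0, 0], 1],
    [[0, 0, 0.01], [0, 0, 0], 1],
  ],
)

```text
t: 16.6
tool_pos: [0.512, -0.0024, 0.1327]
orientation: [-0.732, -3.054, 0.0]
force: [-0.7, -0.9, -0.3]
opening: 0.0533
```

Run:
```python
from h import *
rep()
c=cam("side");im=c["pixels"][:,:,::-1];cv2.imwrite("pics/side16.png",cv2.resize(im[172:282,280:410],None,fx=6,fy=5.4,interpolation=2))
cv2.imwrite("pics/side16f.png",im)
s=robot.read_state();b=np.array([s["tool_pos"][0],s["tool_pos"][1],0])
# near edge point of cap bottom towards camera
cp=-c["R"].T@c["tvec"];d=cp-b;d[2]=0;d/=np.linalg.norm(d)
for z in(.116,.12,.126,.13):print(z,((proj(c,[b+.027*d+z*Z])[0]-[280,172])*[6,5.4]).round())
print("seal near top .106",((proj(c,[b+.015*d+.106*Z])[0]-[280,172])*[6,5.4]).round())
```

```text
t 16.6 q [-0.105 -0.049  1.832  0.     1.36  -1.205] tcpz 0.1327 grasp lat/along/z 0.0014 -0.0022 0.1517 tz [-0.001  0.    -1.   ] tyaw 1.266 F [-0.7 -0.9 -0.3] T [ 0.01 -0.15  0.03] op 0.0533
0.116 [329. 328.]
0.12 [329. 320.]
0.126 [330. 308.]
0.13 [330. 300.]
seal near top .106 [329. 323.]
```

View pics/side16.png

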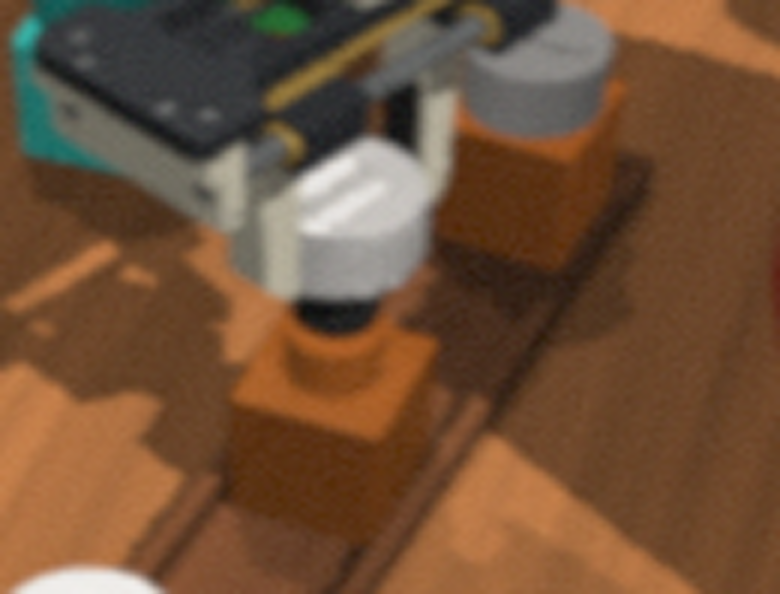

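View pics/side16f.png

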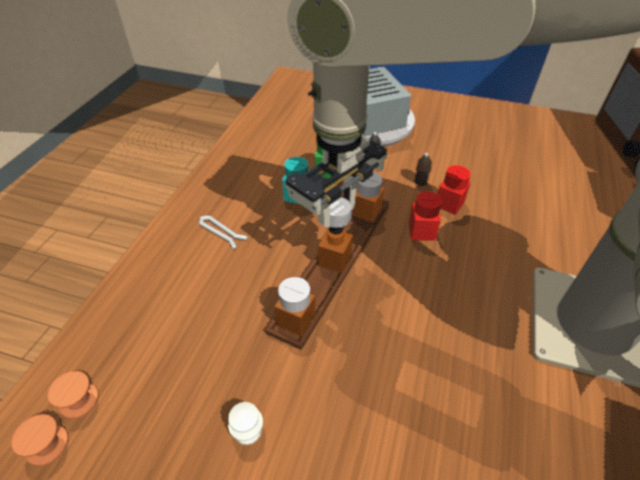

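Run:
```python
from h import *
print(robot.close_job());rep()
```

```text
the job is handed in; nothing more can be done
None
the job is handed in; nothing more can be done
```

The job is handed in. The fallen jar stands upright and free in the lane between its neighbours, and the gripper holds its cap level above the mouth. It took about 17 s of the 48 s allowed.

**Standing it up:** I gripped the lying jar by its body, lifted it, turned it 90° about the lane's x axis and set it on the lane floor with the cap still on.

**Unscrewing:** I gripped the cap at 30 N and turned it about 1.27 rad anticlockwise. I stopped when the torque about z fell to about 0 and the upward force jumped. A small test lift then showed almost no force, so I lifted the cap straight up.

**Last checks:**
- **Cap in the gripper:** it was held at 53 mm opening, the tool was level to about 0.001 rad and the wrist force was about 1 N.
- **Clearance:** the cap's rise in the pictures gave about 18 mm above the mouth and direct projection of its edge gave about 23 mm, so it is roughly 2 cm but not exact.
- **Position over the jar:** the cap is centred over the mouth to about 2 mm. The top camera's view of it was blocked by the arm, so this comes from the side view only.
- **Other things:** the left neighbour shows no movement in the side view. The right neighbour, valves, insulator and puller were never touched, and nothing looks out of place in the last full picture, though I did not measure them again.

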